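Shut and lock the key tray

ROBOT

A 6-joint arm with a two-finger parallel gripper is mounted at the origin on the work surface. World frame = base frame: x ahead of the robot, y to its left, z up, the work surface at z = 0. Lengths are in m, angles in rad, forces in N, time in s.
With the tool pointing down it reaches from about 0.225 to 0.875 m from the base axis. Payload 3.4 kg.
Tool frame: the origin (TCP) lies at the very end of the fingers, on their centre line; the grasp point (between the pads) lies 19 mm behind it; z points along the fingers, x is the direction in which the jaws open and shut, and the axes are right-handed (so a half turn about z gives the same grasp; the last joint's range is limited). The gripper opens to 85 mm and grips with 20 to 120 N. Pads are 22 mm wide; open, the fingers measure 114 mm over their backs; the gripper's body (76 mm by 85 mm) begins 54 mm behind the grasp point. The pads swing forward as they close: fully open they stand 13 mm farther back than shut.
Start: joints at [-1.254, 0.276, 1.505, -0, 1.361, -0.121], TCP at [0.244, -0.521, 0.231] pointing down, gripper open.
Joint ranges: [-2.89, 2.89], [-0.75, 2.08], [0.22, 2.7], [-1.18, 4.32], [0.11, 2.71], [-2.7, 2.7]. Speed limits (rad/s): [2.57, 2.57, 3.14, 3.14, 3.14, 3.14].

INTERFACE

Orientations are given as a unit quaternion [w, x, y, z].
In Python, from rig import manip gives the robot as it stands.
- The arm moves only by the tool carry_out, never from a script. Its argument "series" is a list of rows, each a list of 2 entries, a list of its own where there are three numbers: the shift along the tool's x, y, z in mm, then the turn about the tool's z in degrees. A call has 1 to 10 rows; each row shifts and turns the pose as measured when the row begins, along the tool's axes as they then stand; what a row does not reach is not made up. A row lasts 1/12 s, in which the tool goes at most 41.7 mm and 7.16 degrees, less where a joint would pass 70% of its speed; a pose out of reach is approached as far as the arm can. A call is refused whole if a number of a shift passes 41.7 or a number of a turn 7.16, either way. A call with a gripper value outside its range is refused whole. "fingers" is the finger opening in mm, from 0 to 85.4, set as the call begins (left out, the last holds). The fingers move at their own pace and stop on an object; "squeeze" is the grip in N (left out, the last holds). Time passes only in rows, so rows that do not move let the fingers close. It gives the time, the measured TCP pose, the force and the opening at its end, in the units of the state.
- manip.get_state(): the state, without advancing time (a new reading comes with each control period).
- manip.get_image(name): name is "scene" or "top" or "wrist"; returns a dict with "frame" (384x512x3 uint8, blue, green, red), "K" (3x3 intrinsics, pixels), "k1" (the pictures are not rectified: a ray, as slopes to the right and down, at radius r is drawn at 1 + k1 r^2 times it, then the intrinsics apply), "rvec" (rotation vector, rad) and "tvec" (3), from world to camera coordinates, as OpenCV has them; the wrist camera has in their place "mount" (4x4, takes a point from camera to tool coordinates, whose origin is the TCP and whose axes are the tool frame's). Camera axes: x right, y down, z forward; pixel columns grow to the right and rows downward; lengths in m; the calibration is good to about 2 mm. A picture is of the moment at which its call begins: read the wrist's pose just before it. There is no depth.
- manip.sign_off(): hands the job in, once; it reports no verdict.
The state is a dict: "clock": time; "qpos": joint angles; "qd": joint speeds; "effort": joint torques, N m; "position": TCP position; "ee_rot": TCP orientation; "contact_force": force on the tool from outside, world axes, zero at the start; "moment": the same for the moment, N m; "width": finger opening in m.
Only numpy, scipy, OpenCV 4.12 (cv2) and the standard library are available. Lean on these libraries where they do the work, as an engineer would, in place of code of your own. Each camera call takes 0.05 s, during which the arm holds its last target. There are 200 camera calls.

TASK

Using only a fingertip, push the wooden key tray fully home into its recess. Then press lightly on the flat knurled dial on top and turn it clockwise by friction just one click, so that it rests in its next detent, and take the hand away. Pinch or lift nothing, keep the key and the fob in the tray, and leave the padlock and the wristband where they are.

Things in the scene. Friction and masses are not known exactly. Their poses are not given: they have to be found in the camera images.
- housing: Plywood box fixed to the counter, 200 mm deep (its x), 260 mm wide (its y), 68 mm high, open on its -x side, where the tray slides in. Origin: centre of its underside, on the counter. Its +x axis is the direction in which the tray is pushed home.
- tray (a joint): How far the wooden tray is out, in m: 0 = fully home (a hard stop), up to 0.11. It slides stiffly along the housing's x axis (about 1.5 N of friction), has no spring and stays where it is left.
- tray_front (a point): Centre of the outer (-x) face of the tray's upright front board; moves with the tray. The board is 12 mm thick, 256 mm wide, 60 mm high (3 to 63 mm above the counter; this point is 33 mm above it) and closes against the front of the housing. Axes as the housing's; a dark painted spot, 22 mm wide, marks the middle.
- tray_floor (a point): Centre of the tray's inner floor, 9 mm above the counter; moves with the tray. The inside is about 176 mm along the housing's x and 208 mm along its y, with side walls reaching 35 mm above the counter.
- dial (a joint): Angle of the dial, in rad: 0 at the start, growing as it turns clockwise seen from above; stops at -0.12 and 1.70. Detents at 0, 0.785 (the locked position, one click, 45 degrees) and 1.571; the crests between them are at 0.393 and 1.178, and from there it falls by itself into the nearer detent. About 0.045 N m turns it over a crest.
- dial_top (a point): Centre of the flat top of the dial, on its vertical axis, 102 mm above the counter. A dark steel disc 72 mm across, knurled, with a light index line along its own -x axis. Its top stands 4 mm proud of the collar around it, so its rim cannot be gripped. It is sprung: pressed, it begins to sink at about 2.5 N and is on its stop, 4 mm down, at about 10.5 N; it turns at any depth.
- dial_index (a point): Outer end of the index line, 34 mm from the dial's axis, on its top; turns with the dial.
- lock_mark (a point): The middle of three dark marks, 45 degrees apart, on the aluminium collar (76 to 94 mm across, 98 mm above the counter), 42.5 mm from the dial's axis: the index line points at it when locked, and at the first mark at the start. The block under it is 100 mm square, its top 94 mm above the counter.
- key_mid (a point): Middle of a loose flat nickel key, 51 mm long, 22 mm wide, 4 mm thick, lying in the tray.
- fob_mid (a point): Middle of a loose teardrop-shaped polymer fob, about 39 mm long, 30 mm wide, 7 mm thick, lying in the tray.
- padlock_mid (a point): Middle of a small padlock lying flat on the counter beside the tray, 60 x 40 mm, 18 mm high; leave it alone.
- wristband_mid (a point): Middle of a rubber wristband ring lying on the counter on the other side of the tray, 68 mm across, 14 mm high; leave it alone.
Not all that is in view belongs to the job. What is meant by the part that bears fob_mid is not red, and is the smaller of those in its own colour.

How it is judged:
By the outcome, as a careful person would: the job done as asked, in the order asked, and still so for the second after the job is handed in, with the robot touching nothing.
It also fails if it takes over 54 s, if anything falls off the work surface, if the arm or the gripper's body presses on something with over 40 N, if the wrist force passes 120 N, or if a joint passes its speed limit or range.

## Working session

There is one attempt and no reset: what is moved stays moved. The work goes in short steps, Python scripts to look and compute and a tool call to move; the robot and the scene stay as the last step left them, time stands still between calls to the robot, and variables do not carry over. Pictures are saved under pics/ and viewed, about 8 in all and at most 12, crops included, and the job is handed in when it is done.

Besides the shell and the picture viewer there is one more tool, called after "Emit:" as a command line: name --argument value ..., lists and objects as JSON in quotes. carry_out: Moves the arm, as the interface text tells. Its arguments: {"type":"object","properties":{"series":{"type":"array","items":{"type":"array"}},"fingers":{"type":"number"},"squeeze":{"type":"number"}},"required":["series"]}

```bash
mkdir -p pics; ls; python3 - <<'E'
from rig import manip
import cv2,numpy as np
s=manip.get_state();print(s)
for n in("scene","top"):
    d=manip.get_image(n);cv2.imwrite(f"pics/{n}0.png",d["frame"]);print(n,d["K"],d["k1"],d["rvec"],d["tvec"])
    np.savez(f"pics/{n}0.npz",**{k:np.array(v) for k,v in d.items()})
a=cv2.imread("pics/scene0.png");b=cv2.imread("pics/top0.png")
cv2.imwrite("pics/top0b.png",cv2.resize(b,(800,600),interpolation=cv2.INTER_CUBIC))
E
```

```text
pics
{'clock': 0.0, 'qpos': array([-1.25402197e+00,  2.76550358e-01,  1.50610509e+00, -5.16528310e-06,
        1.36066094e+00, -1.20988110e-01]), 'qd': array([-6.74017156e-05, -1.25356124e-03, -1.25480513e-03,  1.23778606e-03,
        6.98881327e-04,  1.57476659e-04]), 'effort': array([-2.62593458e-03, -4.16789138e+01, -2.45811832e+01, -5.45319799e-04,
        1.10081464e-02, -7.36505683e-07]), 'position': array([ 0.24359181, -0.52029596,  0.23047632]), 'ee_rot': array([-5.44996708e-04,  8.43775419e-01, -5.36695723e-01, -6.67678534e-04]), 'contact_force': array([-0.57056686, -0.59688739, -0.24436938]), 'moment': array([-0.02814723, -0.03755953,  0.05750887]), 'width': 0.08562151442542587}
scene [[481.52614554   0.         255.85167225]
 [  0.         481.52614554 189.33184583]
 [  0.           0.           1.        ]] -0.04296718223659684 [ 1.62532419  2.25530198 -0.57019158] [ 0.11613501 -0.44076817  1.67600262]
top [[441.16805875   0.         256.72925487]
 [  0.         441.16805875 190.84390031]
 [  0.           0.           1.        ]] -0.03698968725093959 [ 2.13166763 -2.14889117  0.17141081] [0.03800504 0.57014919 0.95019995]
```

View pics/top0b.png

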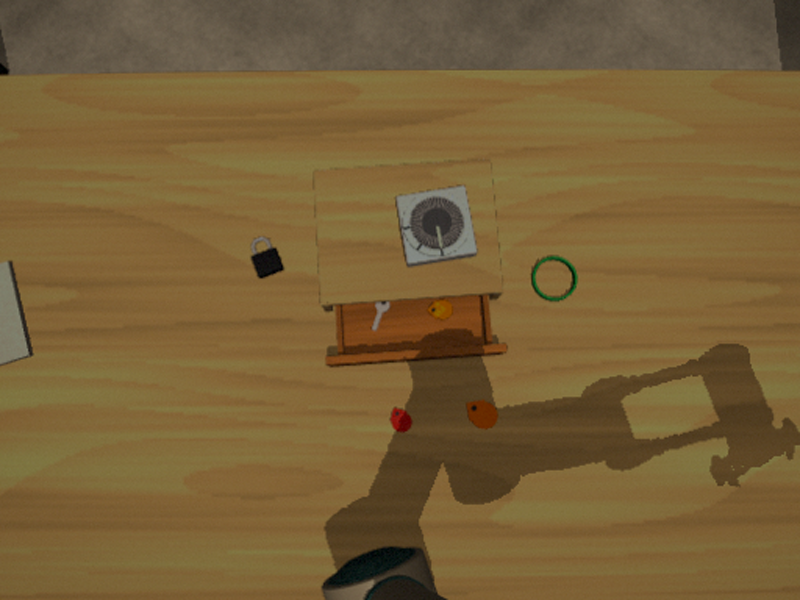

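View pics/scene0.png

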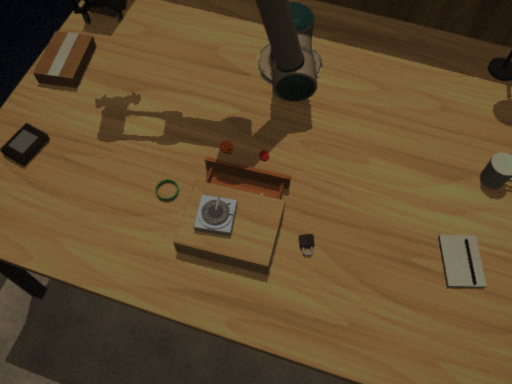

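The top view (800x600) shows the housing with corners (314,170), (492,161), (501,296) and (320,303). The dial is at (437,222), with its index pointing down to about (440,250). The tray board runs from (327,358) to (507,346). The key is at (380,315) and the orange fob at (440,309), both in the tray. The larger orange fob and the red one on the counter are decoys. The padlock is on the left and the band on the right.

```bash
cat > h.py <<'E'
import numpy as np,cv2
from scipy.spatial.transform import Rotation as R
def ray(d,uv):
    k=float(d["k1"]);p=cv2.undistortPoints(np.array(uv,float).reshape(-1,1,2),np.array(d["K"]),np.array([k,0,0,0,0.])).reshape(-1,2)
    v=np.c_[p,np.ones(len(p))]
    M=cv2.Rodrigues(np.array(d["rvec"]))[0];return -M.T@np.array(d["tvec"]),v@M
def onz(d,uv,z):
    c,v=ray(d,uv);return c+v*((z-c[2])/v[:,2])[:,None]
def proj(d,P):
    return cv2.projectPoints(np.array(P,float).reshape(-1,3),np.array(d["rvec"]),np.array(d["tvec"]),np.array(d["K"]),np.array([float(d["k1"]),0,0,0,0]))[0].reshape(-1,2)
E
python3 - <<'E'
from h import *
t=np.load("pics/top0.npz");s=np.load("pics/scene0.npz")
f=lambda l:np.array(l)*.64
np.set_printoptions(precision=4,suppress=True)
print("housing z.068",onz(t,f([(314,170),(492,161),(501,296),(320,303)]),.068))
print("board top",onz(t,f([(327,358),(507,346)]),.063))
print("dial",onz(t,f([(437,222),(440,250)]),.102), onz(s,[(216,213)],.102))
print("tray",onz(t,f([(380,315),(440,309)]),.012))
print("decoys",onz(t,f([(401,419),(482,414)]),.005))
a=t["frame"][90:245,190:360];cv2.imwrite("pics/crop1.png",cv2.resize(a,None,fx=4.5,fy=3.87,interpolation=cv2.INTER_CUBIC)) if 0 else cv2.imwrite("pics/crop1.png",cv2.resize(np.clip(a.astype(float)*1.6,0,255).astype(np.uint8),None,fx=3.8,fy=3.8,interpolation=cv2.INTER_CUBIC))
E
```

```text
housing z.068 [[ 0.7567  0.1588  0.068 ]
 [ 0.7685 -0.1008  0.068 ]
 [ 0.5688 -0.1076  0.068 ]
 [ 0.5608  0.1479  0.068 ]]
board top [[ 0.4837  0.1379  0.063 ]
 [ 0.4985 -0.1146  0.063 ]]
dial [[ 0.6679 -0.017   0.102 ]
 [ 0.6281 -0.0204  0.102 ]] [[ 0.6713 -0.0137  0.102 ]]
tray [[ 0.5506  0.065   0.012 ]
 [ 0.5589 -0.0244  0.012 ]]
decoys [[ 0.3978  0.035   0.005 ]
 [ 0.404  -0.0838  0.005 ]]
```

View pics/crop1.png

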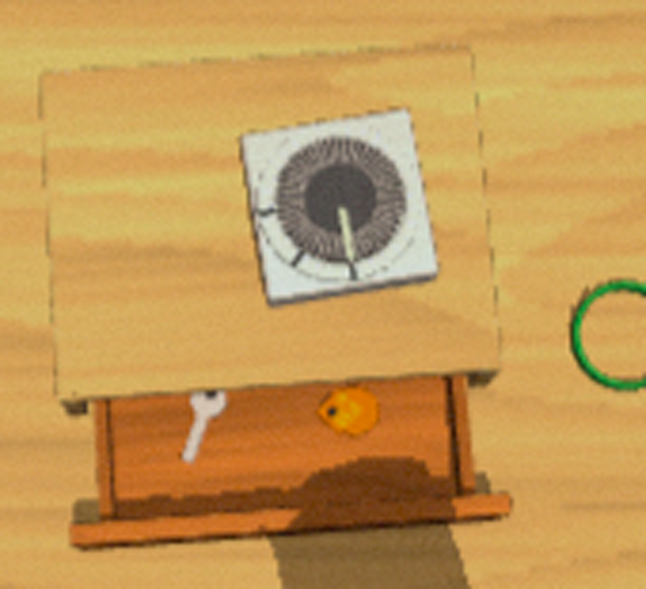

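The close-up shows the dial at crop (340,199), the index aimed at the first mark (353,273), the lock mark at (298,259) and the third mark at (266,211). So clockwise runs from image-down to image-left. Housing yaw is about +2.6°, the front board's outer face is at x≈0.49, and the tray is out about 65 mm. Moving above the start of the push with the fingers shut.

Emit:
carry_out --series '[[[-28, -29.7, 0], 0], [[-28, -29.7, 0], 0], [[-28, -29.7, 0], 0], [[-28, -29.7, 0], 0], [[-28, -29.7, 0], 0], [[-28, -29.7, 0], 0], [[-28, -29.7, 0], 0], [[-28, -29.7, 0], 0], [[-28, -29.7, 0], 0], [[-28, -29.7, 0], 0]]' --fingers 0 --squeeze 20

```text
clock: 0.93
position: [0.3938, -0.1389, 0.2248]
ee_rot: [-0.0, 0.839, -0.544, -0.003]
contact_force: [0.8, -0.6, 0.3]
width: -0.0001
```

Emit:
carry_out --series '[[[0, 0, 0], -7], [[0, 0, 0], -7], [[0, 0, 0], -7], [[0, 0, 0], -7], [[0, 0, 0], -7], [[0, 0, 0], -7], [[0, 0, 0], -7], [[0, 0, 0], -7], [[0, 0, 0], -7], [[0, 0, 0], -5]]'

```text
clock: 1.77
position: [0.3934, -0.1243, 0.2218]
ee_rot: [-0.006, 0.999, 0.036, -0.005]
contact_force: [-0.4, 0.7, -0.3]
width: -0.0
```

```bash
cat >> h.py <<'E'
def st():
    from rig import manip
    s=manip.get_state();q=s["ee_rot"];r=R.from_quat([q[1],q[2],q[3],q[0]]).as_matrix()
    print("t%.2f"%s["clock"],"p",np.round(s["position"]*1000,1),"yaw %.2f"%np.degrees(np.arctan2(r[1,0],r[0,0])),"z",np.round(r[:,2],4),"F",np.round(s["contact_force"],2),"M",np.round(s["moment"],3),"w",round(s["width"]*1000,1))
    return s,r
def tool(target):  # world target (m) -> tool shift mm
    s,r=st();print("shift",np.round(r.T@(np.array(target)-s["position"])*1000,1))
E
python3 -c "
from h import *
tool([.455,.012,.23])"
```

```text
t1.77 p [ 393.4 -124.3  221.8] yaw 4.12 z [-0.0097  0.0115 -0.9999] F [-0.35  0.69 -0.31] M [ 0.025 -0.037  0.027] w -0.0
shift [  71.2 -131.6   -7.3]
```

Emit:
carry_out --series '[[[20, -33, 0], 1.5], [[20, -33, 0], 0], [[16, -33, 0], 0], [[10, -33, 0], 0], [[0, 0, 0], 0], [[0, 0, 0], 0]]'

```text
clock: 2.27
position: [0.4538, 0.0138, 0.2205]
ee_rot: [-0.005, 1.0, 0.021, -0.006]
contact_force: [0.1, -0.2, -1.2]
width: -0.0001
```

```bash
python3 - <<'E'
from h import *
from rig import manip
tool([.45,.012,.04])
for n in("wrist","top"):
    d=manip.get_image(n);cv2.imwrite(f"pics/{n}1.png",d["frame"])
    np.savez(f"pics/{n}1.npz",**{k:np.array(v) for k,v in d.items()})
st()
E
```

```text
t2.27 p [453.8  13.8 220.5] yaw 2.39 z [-0.0122  0.0105 -0.9999] F [ 0.14 -0.21 -1.19] M [-0.06  -0.008  0.045] w -0.1
shift [ -1.8   3.6 180.5]
t2.37 p [453.5  12.7 220.5] yaw 2.24 z [-0.0122  0.0108 -0.9999] F [ 0.11  0.07 -0.44] M [0.011 0.056 0.013] w -0.0
```

View pics/wrist1.png

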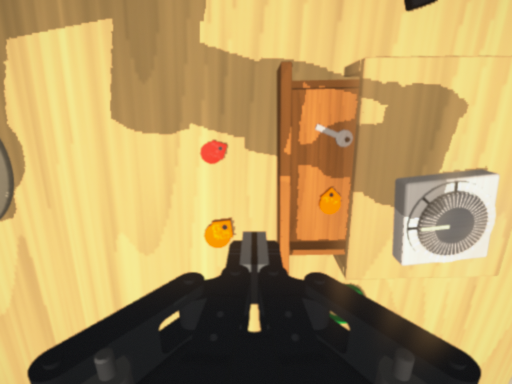

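The wrist view shows the shut fingertips at (253,240). The board's outer face is at columns 280–290, the key is at (335,135) and the fob at (330,200), both in the tray. The decoys lie at columns 200–235, clear of the descent.

Emit:
carry_out --series '[[[-1, 1, 36], 0], [[-1, 1, 36], 0], [[0, 0, 36], 0], [[0, 0, 36], 0], [[0, 0, 30], 0], [[0, 0, 0], 0], [[0, 0, 0], 0]]'

```text
clock: 2.95
position: [0.4518, 0.0021, 0.0447]
ee_rot: [-0.003, 1.0, 0.014, -0.001]
contact_force: [0.3, 0.3, 0.2]
width: -0.0001
```

```bash
python3 -c "
from h import *
tool([.48,.012,.037])"
```

```text
t2.95 p [451.8   2.1  44.7] yaw 1.56 z [-0.0018  0.0055 -1.    ] F [0.32 0.34 0.16] M [-0.007  0.014  0.056] w -0.1
shift [28.4 -9.1  7.7]
```

Emit:
carry_out --series '[[[5, -5, 4], -1], [[5, -4, 4], 0], [[5, -1, 1], 0], [[4, 0, 0], 0], [[4, 0, 0], 0], [[4, 0, 0], 0]]'

```text
clock: 3.45
position: [0.4825, 0.0122, 0.0409]
ee_rot: [-0.002, 1.0, 0.022, 0.002]
contact_force: [-2.5, -0.1, -1.2]
width: 0.0
```

```bash
python3 -c "
from h import *
tool([.553,.016,.037])"
```

```text
t3.45 p [482.5  12.2  40.9] yaw 2.54 z [ 0.004   0.0038 -1.    ] F [-2.49 -0.06 -1.15] M [-0.028  0.252  0.044] w 0.0
shift [70.6 -0.7  4.2]
```

Emit:
carry_out --series '[[[5, 0, 1], 0], [[5, 0, 1], 0], [[5, 0, 1], 0], [[5, 0, 0], 0], [[5, 0, 0], 0], [[5, 0, 0], 0], [[5, 0, 0], 0], [[5, 0, 0], 0], [[5, 0, 0], 0], [[4, 0, 0], 0]]'

```text
clock: 4.28
position: [0.5375, 0.0157, 0.0392]
ee_rot: [-0.002, 1.0, 0.022, 0.003]
contact_force: [-2.1, 0.8, 0.5]
width: -0.0002
```

```bash
python3 -c "
from h import *
tool([.553,.016,.037])"
```

```text
t4.28 p [537.5  15.7  39.2] yaw 2.56 z [ 0.0054  0.0049 -1.    ] F [-2.14  0.77  0.54] M [0.131 0.226 0.087] w -0.2
shift [15.5  0.4  2.3]
```

Close to home now, so I'm using small steps and watching the force.

Emit:
carry_out --series '[[[2, 0, 0], 0], [[2, 0, 0], 0], [[2, 0, 0], 0]]'

```text
clock: 4.53
position: [0.54, 0.0158, 0.0386]
ee_rot: [-0.002, 1.0, 0.023, -0.002]
contact_force: [-5.6, -0.8, 3.3]
width: -0.0
```

Emit:
carry_out --series '[[[2, 0, 0], 0], [[2, 0, 0], 0]]'

```text
clock: 4.7
position: [0.5397, 0.0157, 0.0382]
ee_rot: [-0.002, 1.0, 0.023, -0.007]
contact_force: [-4.7, -0.4, 3.5]
width: -0.0002
```

Emit:
carry_out --series '[[[2, 0, 0], 0], [[2, 0, 0], 0]]'

```text
clock: 4.87
position: [0.5395, 0.0156, 0.0379]
ee_rot: [-0.002, 1.0, 0.024, -0.011]
contact_force: [-5.3, -0.5, 3.3]
width: 0.0002
```

Emit:
carry_out --series '[[[5, 0, 0], 0], [[5, 0, 0], 0], [[5, 0, 0], 0]]'

```text
clock: 5.12
position: [0.5388, 0.0157, 0.0369]
ee_rot: [-0.001, 0.999, 0.025, -0.028]
contact_force: [-11.4, -1.0, 7.7]
width: 0.0002
```

```bash
python3 - <<'E'
from h import *
from rig import manip
st()
for n in("top",):
    d=manip.get_image(n);a=d["frame"][90:245,190:360]
    cv2.imwrite("pics/crop2.png",cv2.resize(np.clip(a.astype(float)*1.6,0,255).astype(np.uint8),None,fx=3.8,fy=3.8,interpolation=cv2.INTER_CUBIC))
E
```

```text
t5.12 p [538.8  15.7  36.9] yaw 2.86 z [-0.0551  0.0016 -0.9985] F [-11.36  -1.     7.73] M [-0.202  1.523  0.058] w 0.2
```

View pics/crop2.png

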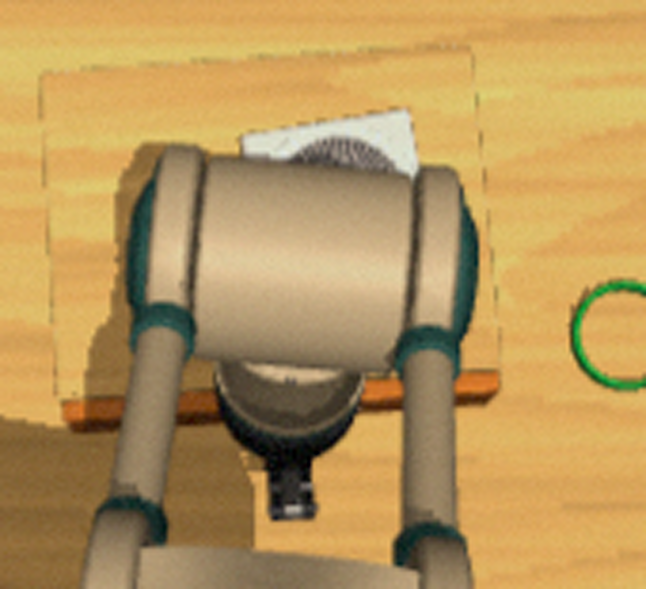

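The board sits flush against the housing front and 11 N moves it no further, so the tray is home. Backing off and rising.

Emit:
carry_out --series '[[[-8, 0, 0], 0], [[-10, 0, 0], 0], [[-3, 0, -20], 0], [[0, 0, -36], 0], [[0, 0, -36], 0], [[0, 0, -36], 0], [[0, 0, 0], 0], [[0, 0, 0], 0]]'

```text
clock: 5.83
position: [0.5242, 0.0132, 0.1703]
ee_rot: [-0.001, 0.999, 0.025, -0.024]
contact_force: [-0.5, -0.5, -0.8]
width: -0.0001
```

```bash
python3 - <<'E'
from h import *
t=np.load("pics/top0.npz");np.set_printoptions(precision=4,suppress=True)
px=lambda l:np.array(l)/3.8+[190,90]
# dial disc: dark pixels near (279.5,142.4)
g=cv2.cvtColor(t["frame"],cv2.COLOR_BGR2GRAY);hsv=cv2.cvtColor(t["frame"],cv2.COLOR_BGR2HSV)
m=((hsv[...,1]<60)).astype(np.uint8);m[:, :250]=0;m[:,310:]=0;m[:115]=0;m[170:]=0
c=max(cv2.findContours(m,0,2)[0],key=cv2.contourArea);r=cv2.minAreaRect(c);print("block",r,onz(t,cv2.boxPoints(r),.094))
print("block centre",onz(t,[r[0]],.094))
C=onz(t,px([(340,199)]),.102)[0];M=onz(t,px([(353,273),(298,259),(266,211)]),.098)-C
print("C",C,np.linalg.norm(M[:,:2],axis=1),np.degrees(np.arctan2(M[:,1],M[:,0])))
tool([.668,-.017,.14])
E
```

```text
block ((278.9054260253906, 143.93243408203125), (45.20972442626953, 45.53852081298828), 80.53767395019531) [[ 0.7084  0.0412  0.094 ]
 [ 0.7248 -0.058   0.094 ]
 [ 0.624  -0.0717  0.094 ]
 [ 0.6082  0.0258  0.094 ]]
block centre [[ 0.6659 -0.0157  0.094 ]]
C [ 0.6672 -0.0165  0.102 ] [0.0428 0.0417 0.0425] [-170.7437  144.4395   97.6439]
t5.83 p [524.2  13.2 170.3] yaw 2.81 z [-0.0489  0.0001 -0.9988] F [-0.47 -0.53 -0.8 ] M [-0.054 -0.023  0.029] w -0.1
shift [143.4  37.2  23.2]
```

Block centre, dial centre (0.667,-0.016), mark radii (42–43 mm) and spacing (45°) all agree. Clockwise from above means the angle decreases. I'll drag on the dial's far side at r≈20 mm, where the tool's slight tilt puts contact on the outer edge of the tip.

Emit:
carry_out --series '[[[36, 5, 0], 0], [[36, 5, 0], 0], [[36, 4, 5], 0], [[36, 4, 5], 0], [[18, 3, 5], 0], [[0, 0, 0], -7], [[0, 0, 0], -7], [[0, 0, 0], -7], [[0, 0, 0], 0], [[0, 0, 0], 0]]'

```text
clock: 6.67
position: [0.69, -0.0011, 0.1336]
ee_rot: [-0.006, 0.977, 0.211, -0.025]
contact_force: [-0.6, 0.0, -0.3]
width: 0.0
```

```bash
python3 -c "
from h import *
tool([.685,-.008,.12])"
```

```text
t6.67 p [690.   -1.1 133.6] yaw 24.38 z [-5.130e-02  2.000e-04 -9.987e-01] F [-0.56  0.03 -0.33] M [-0.04  -0.046  0.007] w 0.0
shift [-6.7  4.5 13.8]
```

Emit:
carry_out --series '[[[-4, 2, 8], 0], [[-3, 2, 6], 0], [[0, 0, 5], 0], [[0, 0, 4], 0], [[0, 0, 0], 0], [[0, 0, 0], 0]]'

```text
clock: 7.17
position: [0.6812, -0.0085, 0.1064]
ee_rot: [-0.006, 0.978, 0.207, -0.027]
contact_force: [-0.6, 0.3, 1.1]
width: 0.0001
```

```bash
python3 -c "
from h import *
tool([.685,-.008,.102])"
```

```text
t7.17 p [681.2  -8.5 106.4] yaw 23.92 z [-5.430e-02  5.000e-04 -9.985e-01] F [-0.61  0.34  1.08] M [-0.032 -0.001 -0.046] w 0.1
shift [3.9 1.2 4.2]
```

Emit:
carry_out --series '[[[3, 1, 1], 0], [[1, 0, 1], 0], [[0, 0, 1], 0], [[0, 0, 1], 0], [[0, 0, 0.5], 0]]'

```text
clock: 7.58
position: [0.6866, -0.0075, 0.1025]
ee_rot: [-0.005, 0.978, 0.207, -0.025]
contact_force: [-0.1, 0.7, 0.3]
width: -0.0002
```

Emit:
carry_out --series '[[[0, 0, 1], 0], [[0, 0, 1], 0]]'

```text
clock: 7.75
position: [0.6867, -0.0075, 0.1014]
ee_rot: [-0.005, 0.978, 0.207, -0.025]
contact_force: [-1.2, -0.3, 4.2]
width: -0.0004
```

```bash
python3 -c "
from h import *
tool([.685,-.008,.100])"
```

```text
t7.75 p [686.7  -7.5 101.4] yaw 23.90 z [-0.0504 -0.     -0.9987] F [-1.2  -0.35  4.22] M [ 0.027  0.178 -0.031] w -0.4
shift [-1.7 -0.2  1.5]
```

Emit:
carry_out --series '[[[0, 0, 1.5], 0], [[0, 0, 1.5], 0], [[0, 2, 1], 5], [[0, 2, 1], 5]]'

```text
clock: 8.08
position: [0.6882, -0.0107, 0.1]
ee_rot: [-0.003, 0.993, 0.118, -0.023]
contact_force: [-2.4, 0.6, 5.9]
width: 0.0001
```

```bash
cat >> h.py <<'E'
def dl():
    s,r=st();p=s["position"]-[.667,-.0163,.102];print("r %.1f ang %.1f"%(np.hypot(p[0],p[1])*1000,np.degrees(np.arctan2(p[1],p[0]))))
E
python3 -c "
from h import *
dl()"
```

```text
t8.08 p [688.2 -10.7 100. ] yaw 13.60 z [-4.730e-02  2.000e-04 -9.989e-01] F [-2.38  0.6   5.89] M [0.199 0.291 0.012] w 0.1
r 22.0 ang 14.9
```

Emit:
carry_out --series '[[[-0.3, 2.5, 1], 5], [[-0.3, 2.5, 1], 5], [[-0.3, 2.5, 1], 5]]'

```text
clock: 8.33
position: [0.6892, -0.0169, 0.1003]
ee_rot: [-0.001, 1.0, -0.019, -0.022]
contact_force: [-1.7, 0.0, 5.0]
width: -0.0
```

```bash
python3 - <<'E'
from h import *
from rig import manip
dl()
d=manip.get_image("top");a=d["frame"][90:245,190:360]
b=manip.get_image("scene")["frame"][180:250,170:260]
f=lambda a,w:cv2.resize(np.clip(a.astype(float)*1.6,0,255).astype(np.uint8),w,interpolation=cv2.INTER_CUBIC)
cv2.imwrite("pics/crop3.png",np.hstack([f(a,(390,355)),f(b,(400,355))]))
E
```

```text
t8.33 p [689.2 -16.9 100.3] yaw -2.17 z [-0.0432  0.0024 -0.9991] F [-1.66  0.03  4.97] M [ 0.093  0.29  -0.023] w -0.0
r 22.2 ang -1.4
```

View pics/crop3.png

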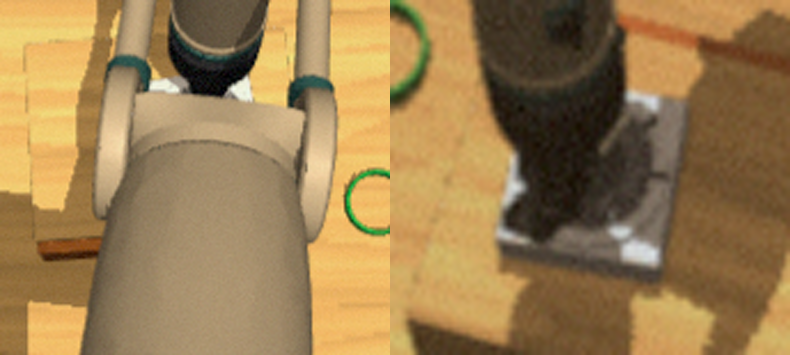

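The left crop hides the dial behind the arm. The scene crop shows the finger on the dial, one mark at (660,175), and a light index line near (630,130). I'll read the index angle by sampling brightness along radii.

```bash
cat >> h.py <<'E'
def index(n="scene"):
    from rig import manip
    d=manip.get_image(n);g=cv2.cvtColor(d["frame"],cv2.COLOR_BGR2GRAY).astype(np.float32)
    out=[]
    for a in range(-10,100,5):
        th=np.radians(189-a);rr=np.linspace(.014,.031,12)
        P=np.c_[.667+rr*np.cos(th),-.0163+rr*np.sin(th),np.full(12,.102)]
        uv=proj(d,P).astype(np.float32);v=cv2.remap(g,uv[:,:1].copy(),uv[:,1:].copy(),1);out.append((a,int(v.mean())))
    print(n,out)
E
python3 -c "
from h import *
index();index('top')"
```

```text
scene [(-10, 16), (-5, 16), (0, 16), (5, 17), (10, 20), (15, 30), (20, 45), (25, 52), (30, 46), (35, 38), (40, 36), (45, 35), (50, 35), (55, 34), (60, 34), (65, 34), (70, 35), (75, 34), (80, 33), (85, 33), (90, 34), (95, 34)]
top [(-10, 91), (-5, 90), (0, 89), (5, 87), (10, 88), (15, 89), (20, 90), (25, 91), (30, 91), (35, 91), (40, 89), (45, 90), (50, 93), (55, 94), (60, 98), (65, 102), (70, 103), (75, 102), (80, 101), (85, 101), (90, 101), (95, 102)]
```

The dial is at about 25° and follows the finger without slip. Continuing about 14° more, then checking.

Emit:
carry_out --series '[[[-0.3, 2.5, 1], 5], [[-0.3, 2.5, 1], 5], [[-0.3, 2.2, 1], 4]]'

```text
clock: 8.78
position: [0.6885, -0.0242, 0.1005]
ee_rot: [0.002, 0.989, -0.143, -0.019]
contact_force: [-0.8, 1.5, 5.7]
width: 0.0
```

```bash
python3 -c "
from h import *
dl();index()"
```

```text
t8.78 p [688.5 -24.2 100.5] yaw -16.48 z [-0.0386  0.0015 -0.9993] F [-0.81  1.51  5.72] M [ 0.188  0.179 -0.006] w 0.0
r 22.9 ang -20.2
scene [(-10, 18), (-5, 18), (0, 19), (5, 20), (10, 25), (15, 31), (20, 36), (25, 39), (30, 44), (35, 53), (40, 60), (45, 56), (50, 45), (55, 37), (60, 36), (65, 35), (70, 33), (75, 33), (80, 34), (85, 35), (90, 35), (95, 34)]
```

The dial is at about 41–42°, well past the crest. Lifting straight up and retreating.

Emit:
carry_out --series '[[[0, 0, -3], 0], [[0, 0, -6], 0], [[0, 0, -20], 0], [[0, 0, -36], 0], [[0, 0, -40], 0], [[-36, 0, -10], 0], [[-40, 0, 0], 0], [[-40, 0, 0], 0], [[-40, 0, 0], 0], [[-40, 0, 0], 0]]'

```text
clock: 9.67
position: [0.5097, 0.0296, 0.2252]
ee_rot: [0.002, 0.989, -0.145, -0.015]
contact_force: [-0.2, 1.1, -0.7]
width: -0.0002
```

Emit:
carry_out --series '[[[-10, 38, 0], 0], [[-10, 38, 0], 0], [[-10, 38, 0], 0], [[-5, 38, 0], 0], [[0, 38, 0], 0], [[0, 38, 0], 0], [[0, 38, 0], 0], [[0, 38, 0], 0], [[0, 0, 0], 0], [[0, 0, 0], 0]]'

```text
clock: 10.5
position: [0.3765, -0.2565, 0.2313]
ee_rot: [0.003, 0.991, -0.137, -0.014]
contact_force: [-0.5, 0.2, -0.1]
width: 0.0002
```

```bash
python3 - <<'E'
from h import *
from rig import manip
st();index();index("top")
d=manip.get_image("top");a=d["frame"][90:245,190:360]
cv2.imwrite("pics/crop4.png",cv2.resize(np.clip(a.astype(float)*1.6,0,255).astype(np.uint8),None,fx=3.8,fy=3.8,interpolation=cv2.INTER_CUBIC))
E
```

```text
t10.50 p [ 376.5 -256.5  231.3] yaw -15.71 z [-0.0275 -0.0015 -0.9996] F [-0.47  0.15 -0.11] M [-0.01  -0.101  0.017] w 0.2
scene [(-10, 63), (-5, 62), (0, 62), (5, 65), (10, 66), (15, 67), (20, 70), (25, 75), (30, 84), (35, 97), (40, 104), (45, 96), (50, 79), (55, 69), (60, 68), (65, 66), (70, 66), (75, 65), (80, 63), (85, 64), (90, 65), (95, 65)]
top [(-10, 64), (-5, 66), (0, 66), (5, 63), (10, 64), (15, 68), (20, 64), (25, 67), (30, 64), (35, 69), (40, 84), (45, 111), (50, 119), (55, 95), (60, 74), (65, 68), (70, 65), (75, 61), (80, 63), (85, 61), (90, 62), (95, 64)]
```

View pics/crop4.png

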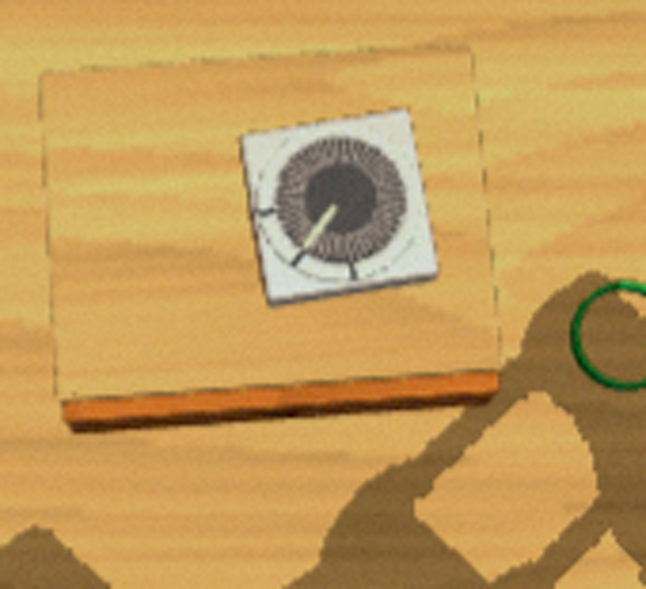

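The index line points at the middle (lock) mark at (298,259), and the tray board is flush along the whole housing front. The arm is clear. Handing in.

```bash
python3 -c "
from rig import manip
print(manip.sign_off())"
```

```text
the job is handed in; nothing more can be done
None
```

The tray is home, the dial is one click clockwise on the lock mark, and I've handed the job in at about 10.6 s of the 54 s allowed.

- **Tray:** I pushed it with the shut fingertips at the middle of the front board until it stopped, and about 11 N moved it no further. The last picture shows the board flush along the whole housing front.
- **Dial:** I pressed it with about 5–6 N and dragged it clockwise by friction past the crest, to about 41°, then lifted off. Afterwards the index line points at the middle mark. The brightness readings gave about 40° in the scene camera and 49° in the top camera. They disagree but lie either side of 45°, which fits my roughly 2 mm position error, and the picture agrees.
- **Arm:** it ended well clear of everything, with close to zero force on the tool. The tool had tilted about 3° under the pushing load and kept part of that tilt, with no visible effect.
- **Not checked at the end:** the key and fob are hidden inside the closed tray. They were lying in it at the last clear view before the push. The wristband shows in its original place in the last crop, but the padlock lies outside it; the arm was never near either.

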